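# Swing the bench magnifier over the specimen and light it

### The job

Get the bench magnifier ready for work on the bone: with one finger, steadily push its arm round the post until the lens stands centred over the dish that holds the bone, and press its rocker switch fully over to on, so that the half nearer the post is down. Push and press only: do not grip the arm, keep off the glass of the lens, and leave both dishes, the jar and the forceps where they are.

Things in the scene. Friction and masses are not known exactly. Their poses are not given: they have to be found in the camera images.
- stand: Fixed foot and post of a white bench magnifier: round foot 140 mm across and 22 mm high, steel post 18 mm thick, on it the arm's pivot hub, 44 mm across, top at height 220 mm. The origin is the centre of the foot's underside, on the upright axis about which the arm swings; z up.
- swing_arm (a joint): The magnifier's one level arm, pivoted on the post's upright axis. 0 = arm pointing along the stand's own -x; the value (rad) grows counterclockwise seen from above; free between -1.75 and 1.75. The pivot is stiff: 0.18 N m to turn (about 2.4 N at the middle of the bar), and the arm stays where it is left. Outwards from the hub it has bar, neck, rim with lens; free air below.
- bar_mid (a point): Middle of the arm's straight bar, 75 mm out from the pivot axis, on its centre line, at height 200 mm. The bar is 18 mm wide and 22 mm high (heights 189 to 211 mm), free from 22 to 96 mm from the axis; a 30 mm wide taper then joins it to the neck. The axes turn with the arm: -x points outwards to the lens, y across the bar, z up.
- neck_mid (a point): Middle of the arm's neck, 146 mm out from the pivot axis, at height 200 mm; the axes as at the bar's middle. The neck is 44 mm wide and 24 mm high (top at 212 mm) and reaches from 112 to 182 mm from the axis. The switch sits on top of it, centred on this point.
- lens_center (a point): Centre of the magnifying lens, 236 mm out from the pivot axis, at height 200 mm. The round rim about it is 136 mm across outside, 100 mm inside and 24 mm high (heights 188 to 212 mm).
- lens: The round glass of the lens, 100 mm across and 8 mm thick, set in the rim. Its origin is its centre. Not to be touched.
- switch (a joint): Black rocker switch on the neck, 40 mm along the arm by 26 mm; it tilts about a line across the arm over the neck's middle, height 216 mm. Two halves in a shallow V. 0 = off: the half nearer the post is raised, its end at 225 mm. 0.28 rad = on: that half is level, at 219 mm. About 3 N down, 14 mm from the tilting line, tips it; it stays where left.
- bone_dish: The dish that the lens must stand over: a round clear glass dish 84 mm across and 22 mm high with a black wax floor, with a small white bone (about 48 mm long) fixed on the wax. Loose on the table, to the left or the right of the magnifier, within about 10 mm of the circle that the middle of the lens sweeps. The origin is the centre of its underside.
- empty_dish: A second dish of the same kind and size without a bone, standing on the other side. Loose; leave alone. The origin is the centre of its underside.
- jar: Closed glass specimen jar 64 mm across and 85 mm high, standing loose; leave alone. The origin is the centre of its underside.
- forceps: Steel forceps about 140 mm long, 24 mm wide and 8 mm high, lying loose on the table; leave alone. The origin is at its middle on the underside, x along it.

How it is judged (in metres and radians):
At the end, for the whole second after the job is handed in: The middle of the lens is within 20 mm, seen from above, of the centre of the dish with the bone and at rest; the rocker switch is over to on (beyond 0.20 of 0.28 rad); both dishes, the jar and the forceps are where they started (15 mm for the dish with the bone, 20 mm for the others) (horizontal distance between lens_center and bone_dish below 0.02 m and value of joint switch above 0.2 rad and velocity of joint swing_arm between -0.05 and 0.05 rad/s and distance of bone_dish from where it was at the start of the episode below 0.015 m and distance of each of empty_dish, jar, forceps from where it was at the start of the episode below 0.02 m); the robot touches nothing.
It fails at once if the arm or neck is taken between the fingers instead of pushed (y of the grasp point in the frame of bar_mid between -0.008 and 0.008 m and z of the grasp point in the frame of bar_mid between -0.02 and 0.02 m and x of the grasp point in the frame of bar_mid between -0.107 and 0.05 m).
It fails at once if the arm is knocked or flung round (faster than 3.5 rad/s) (velocity of joint swing_arm above 3.5 rad/s or velocity of joint swing_arm below -3.5 rad/s).
It fails at once if the glass of the lens is touched (contact force between the fingers and lens above 0.5 N).
It fails at once if the dish with the bone is moved or lifted (15 mm) (distance of bone_dish from where it was at the start of the episode above 0.015 m).
It fails at once if the empty dish, the jar or the forceps is moved or lifted (20 mm) (distance of any of empty_dish, jar, forceps from where it was at the start of the episode above 0.02 m).
It also fails if it takes over 50 s, if anything falls off the work surface, if the arm or the gripper's body presses on something with over 40 N, if the wrist force passes 120 N, or if a joint passes its speed limit or range.

### The arm

A 6-joint arm with a two-finger parallel gripper is mounted at the origin on the work surface. World frame = base frame: x ahead of the robot, y to its left, z up, the work surface at z = 0. Lengths are in m, angles in degrees, forces in N, time in s.
With the tool pointing down it reaches from about 0.35 to 0.875 m from the base axis. Payload 4.2 kg.
Tool frame: the origin (TCP) lies midway between the tips of the shut fingers; the grasp point (between the pads) lies 19 mm behind it; z points along the fingers, x is the direction in which the jaws open and shut, and the axes are right-handed (so a half turn about z gives the same grasp; the last joint's range is limited). The gripper opens to 87 mm and grips with 3 to 60 N. Pads are 19 mm wide; open, the fingers measure 117 mm over their backs; the gripper's body (75 mm by 190 mm) begins 51 mm behind the grasp point.
Start: joints at [-49.355, 22.042, 0.453, 0, -68.411, -14.817], TCP at [0.272, -0.563, 0.223] pointing down, gripper open.
Joint ranges: [-179.83, 179.83], [-69.29, 118.12], [-61.27, 80.66], [-181.25, 117.63], [-171.15, -9.14], [-177.46, 177.46]. Speed limits (degrees/s): [159.86, 159.86, 180, 180, 180, 180].

### API

Orientations are given as a 3x3 rotation matrix whose columns are the frame's x, y, z axes.
In Python, from station import sense, capture, finish_job, find_in gives the robot as it stands.
- The arm moves only by the shell command python3 -m creep 'ROWS'. ROWS is JSON, a list of rows, each a list of 7 numbers: the shift along the tool's x, y, z in mm, then the turn, a rotation vector about the tool's x, y, z in degrees, then the opening, from 0 (shut) to 1 (fully open). A call has exactly 10 rows; each row shifts and turns the commanded pose from where the row before left it, along the tool's axes as they then stand; what a row does not reach is not made up. A row lasts 1/8 s, in which the tool goes at most 62.5 mm and 10.7 degrees, less where a joint would pass 70% of its speed; a pose out of reach is approached as far as the arm can. A call with a gripper value outside its range is refused whole. The fingers move at their own pace and stop on an object; the grip force is fixed at half the most. Time passes only in rows, so rows that do not move let the fingers close, or fill a call up. It gives the time, the measured TCP pose, the force and the opening at its end, in the units of the state.
- sense(): the state, without advancing time (a new reading comes with each control period).
- capture(name): name is "scene" or "side" or "wrist"; returns a dict with "color" (480x640x3 uint8, blue, green, red), "vertical_fov" (degrees; the focal length in pixels is half the picture's height over the tangent of half this angle, whatever the lens; pixels are square), "cx", "cy" (the principal point, pixels), "k1" (the pictures are not rectified: a ray, as slopes to the right and down, at radius r is drawn at 1 + k1 r^2 times it, then the intrinsics apply), "R" (3x3) and "t" (3): a world point X has camera coordinates R X + t. Camera axes: x right, y down, z forward; pixel columns grow to the right and rows downward; lengths in m; the calibration is good to about 2 mm. A picture is of the moment at which its call begins. There is no depth.
- finish_job(): hands the job in, once; it reports no verdict.
Trained networks look in the newest picture that a camera, given by its name, has taken for a name from the list of things; names that differ only in an ending like _2 or _b are one class to them, and where a whole thing is asked for, a point or a joint stands for the part that bears it (a point fixed in the world has none). Each returns a list of dicts, best first, with "p" (0 to 1); they miss things now and then, are a little off and sometimes report something else, mostly with a low value. They report only what shows in the picture. A call takes as long as a camera call.
- find_in(camera, name): "xy" ([column, row] in pixels, amid what is visible of it).
The state is a dict: "time_s": time; "joints": joint angles; "joint_velocities": joint speeds; "effort": joint torques, N m; "tcp_pos": TCP position; "ee_rot": TCP orientation; "wrist_force": force on the tool from outside, world axes, zero at the start; "moment": the same for the moment, N m; "gripper_width": opening from 0.0 (shut) to 1.0 (fully open).
Only numpy, scipy, OpenCV 4.12 (cv2) and the standard library are available. Lean on these libraries where they do the work, as an engineer would, in place of code of your own. Each camera call takes 0.05 s, during which the arm holds its last target. There are 200 camera calls.

## Working session

There is one attempt and no reset: what is moved stays moved. The work goes in short steps, Python scripts to look and compute and a shell command to move; the robot and the scene stay as the last step left them, time stands still between calls to the robot, and variables do not carry over. Pictures are saved under pics/ and viewed, about 8 in all and at most 12, crops included, and the job is handed in when it is done.

```bash
mkdir -p pics; cat > h.py <<'E'
import numpy as np, cv2
from station import sense, capture, finish_job, find_in
def cam(n,save=None):
    c=capture(n)
    if save: cv2.imwrite('pics/'+save,c['color'])
    return c
def K(c):
    f=240/np.tan(np.radians(c['vertical_fov'])/2); return f
def ray(c,px):
    f=K(c); d=np.array([(px[0]-c['cx'])/f,(px[1]-c['cy'])/f]); u=d.copy()
    for _ in range(20): u=d/(1+c['k1']*(u@u))
    R=np.array(c['R']); o=-R.T@np.array(c['t']); return o,R.T@np.array([u[0],u[1],1])
def atz(c,px,z):
    o,d=ray(c,px); return o+d*(z-o[2])/d[2]
def proj(c,X):
    p=np.array(c['R'])@np.array(X)+np.array(c['t']); u=p[:2]/p[2]; u=u*(1+c['k1']*(u@u)); return u*K(c)+[c['cx'],c['cy']]
E
python3 - <<'E'
from h import *
np.set_printoptions(precision=3,suppress=True)
for n in ['scene','side','wrist']:
    c=cam(n,n+'0.png'); o,_=ray(c,[320,240]); print(n,o,c['vertical_fov'])
    for k,z in [('stand',.0),('swing_arm',.2),('bar_mid',.2),('neck_mid',.2),('lens_center',.2),('lens',.2),('switch',.22),('bone_dish',.01),('empty_dish',.01),('jar',.04),('forceps',.004)]:
        for r in find_in(n,k)[:2]: print(k,round(r['p'],2),np.array(r['xy']),atz(c,r['xy'],z))
a=[cv2.imread(f'pics/{n}0.png') for n in ('scene','side')]
cv2.imwrite('pics/a.png',cv2.resize(np.vstack(a),None,fx=.62,fy=.62))
E
```

```text
scene [ 1.392 -0.373  0.856] 53.937013760089485
stand 0.9 [348.3 262.4] [ 0.432  0.139 -0.   ]
swing_arm 0.81 [330.3 216.6] [0.469 0.058 0.2  ]
bar_mid 0.88 [328.2 219.2] [0.478 0.048 0.2  ]
neck_mid 0.86 [330.6 214. ] [0.458 0.063 0.2  ]
lens 0.59 [319.1 201.9] [0.392 0.059 0.2  ]
switch 0.51 [332.1 215.7] [0.495 0.05  0.22 ]
bone_dish 0.97 [257.7 322.6] [ 0.581 -0.18   0.01 ]
empty_dish 0.69 [423.3 290.6] [0.626 0.271 0.01 ]
jar 0.64 [456.8 254.6] [0.555 0.424 0.04 ]
forceps 0.52 [153.3 327. ] [ 0.498 -0.424  0.004]
side [ 0.454 -1.     0.67 ] 47.433291033509896
stand 0.73 [348.1 217.1] [0.653 0.414 0.   ]
swing_arm 0.74 [285.4 210.2] [0.468 0.037 0.2  ]
swing_arm 0.57 [316.3 441.9] [ 0.484 -0.581  0.2  ]
bar_mid 0.89 [287.4 208.7] [0.472 0.045 0.2  ]
neck_mid 0.61 [284.7 207.2] [0.467 0.053 0.2  ]
lens_center 0.84 [283.9 208.5] [0.465 0.046 0.2  ]
lens 0.79 [262.8 206.8] [0.421 0.059 0.2  ]
switch 0.7 [308.1 197.3] [0.517 0.054 0.22 ]
bone_dish 0.67 [356.7 350.2] [ 0.59  -0.195  0.01 ]
empty_dish 0.82 [349.  238.8] [0.635 0.26  0.01 ]
jar 0.78 [321.8 194.7] [0.584 0.492 0.04 ]
forceps 0.85 [327.6 443.6] [ 0.514 -0.411  0.004]
wrist [ 0.21  -0.593  0.384] 70.19308526942434
```

View pics/scene0.png

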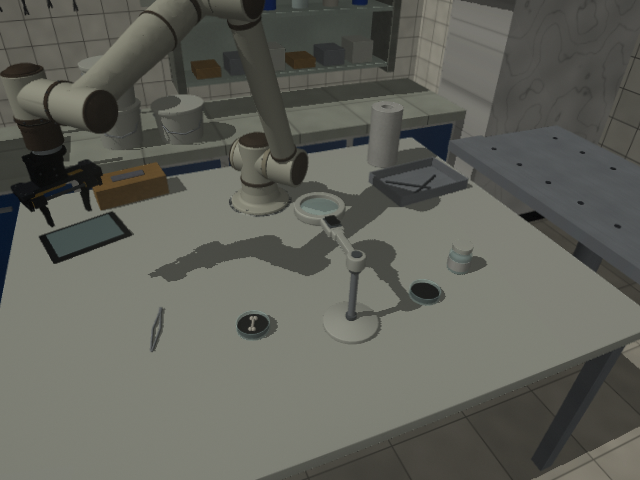

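View pics/side0.png

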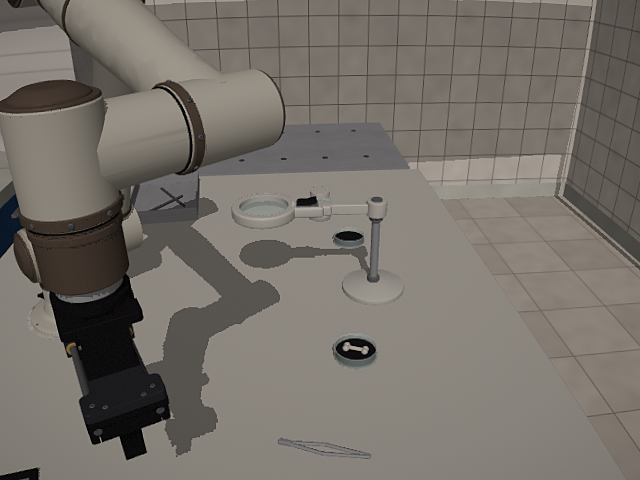

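The magnifier's arm points at the robot: the lens is at scene (319,207) and side (264,209), the hub at (355,258) and (376,207). The bone dish is on the robot's right, at scene (253,325) and side (355,349).

```bash
python3 - <<'E'
from h import *
np.set_printoptions(precision=3,suppress=True)
a=cam('scene');b=cam('side')
def tri(p,q):
    (o1,d1),(o2,d2)=ray(a,p),ray(b,q)
    s=np.linalg.lstsq(np.c_[d1,-d2],o2-o1,rcond=None)[0]; x,y=o1+s[0]*d1,o2+s[1]*d2
    return (x+y)/2,np.linalg.norm(x-y)
for n,p,q in [('lens',(319.5,207.5),(263.5,209)),('hubtop',(355,253),(376,200)),('foot',(351,322),(373,287)),('bone',(253,325),(355,349.5)),('empty',(425,292),(348.5,239)),('switch',(332.5,222),(307,202))]: print(n,tri(p,q))
# crops for detail
import cv2
ca=cv2.resize(a['color'][180:350,220:450],None,fx=2.6,fy=2.6,interpolation=2)
cb=cv2.resize(b['color'][180:380,220:420],None,fx=2,fy=2.2,interpolation=2)
h=min(ca.shape[0],cb.shape[0]); cv2.imwrite('pics/crop_a.png',ca); cv2.imwrite('pics/crop_b.png',cv2.resize(b['color'][180:370,220:420],None,fx=3,fy=3,interpolation=2))
print(sense()['ee_rot'],sense()['tcp_pos'],sense()['time_s'])
E
```

```text
lens (array([0.422, 0.047, 0.201]), np.float64(0.001996936521735131))
hubtop (array([0.656, 0.034, 0.219]), np.float64(0.005101968793150204))
foot (array([0.659, 0.038, 0.003]), np.float64(0.006004676845033053))
bone (array([ 0.586, -0.193,  0.011]), np.float64(0.0006745450813563381))
empty (array([0.633, 0.271, 0.007]), np.float64(0.006133983754530123))
switch (array([0.513, 0.043, 0.214]), np.float64(0.000395684448620353))
[[-0.436  0.9    0.   ]
 [ 0.9    0.436 -0.   ]
 [-0.     0.    -1.   ]] [ 0.272 -0.563  0.223] 1.9
```

View pics/crop_a.png

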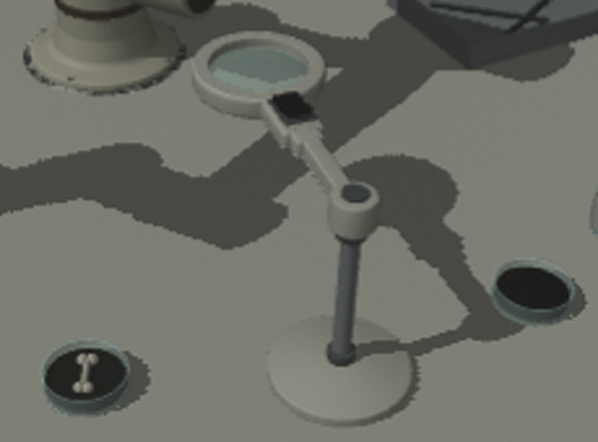

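View pics/crop_b.png

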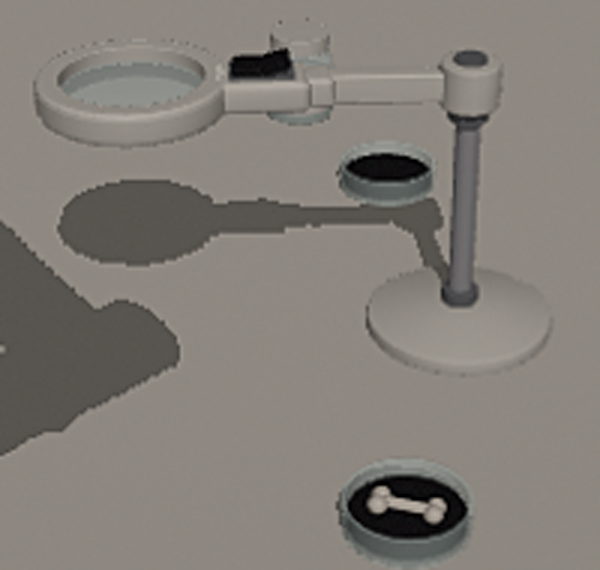

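```bash
python3 -m creep '[[0,0,-40,0,0,0,0],[0,0,-40,0,0,0,0],[27,31,0,0,0,0,0],[27,31,0,0,0,0,0],[27,31,0,0,0,0,0],[27,31,0,0,0,0,0],[27,31,0,0,0,0,0],[27,31,0,0,0,0,0],[27,31,0,0,0,0,0],[27,31,0,0,0,0,0]]'
python3 -m creep '[[27,31,0,0,0,0,0],[27,31,0,0,0,0,0],[27,31,0,0,0,0,0],[27,31,0,0,0,0,0],[27,31,0,0,0,0,0],[27,31,0,0,0,0,0],[0,0,0,0,0,9.5,0],[0,0,0,0,0,9.5,0],[0,0,0,0,0,9.5,0],[0,0,0,0,0,0,0]]'
python3 - <<'E'
from h import *
c=cam('wrist','w1.png'); c=cam('scene','s1.png')
for n in('switch','lens'):print(find_in('wrist',n)[:2])
s=sense();print(s['joints'],s['tcp_pos'],s['ee_rot'])
E
```

```text
time_s: 3.15
tcp_pos: [0.4018, -0.2588, 0.3028]
ee_rot: [[-0.436, 0.9, 0.001], [0.9, 0.436, -0.0], [-0.0, 0.001, -1.0]]
wrist_force: [1.0, -0.1, -0.3]
gripper_width: 0.02
time_s: 4.4
tcp_pos: [0.4983, -0.0331, 0.3027]
ee_rot: [[0.045, 0.999, 0.0], [0.999, -0.045, 0.0], [0.0, 0.0, -1.0]]
wrist_force: [0.1, 0.1, 0.7]
gripper_width: 0.004
[{'xy': [413.1, 248.8], 'p': 0.56}]
[{'xy': [413.6, 127.2], 'p': 0.7}]
[ 1.48438338e+01  6.76497828e+00 -8.70385872e+00 -6.79602491e-04
 -7.45251689e+01 -1.07425373e+02] [ 0.49824488 -0.03326354  0.30260311] [[ 4.50442667e-02  9.98984987e-01  9.81971300e-05]
 [ 9.98984991e-01 -4.50442706e-02  3.78511486e-05]
 [ 4.22359473e-05  9.63924818e-05 -9.99999994e-01]]
```

View pics/w1.png

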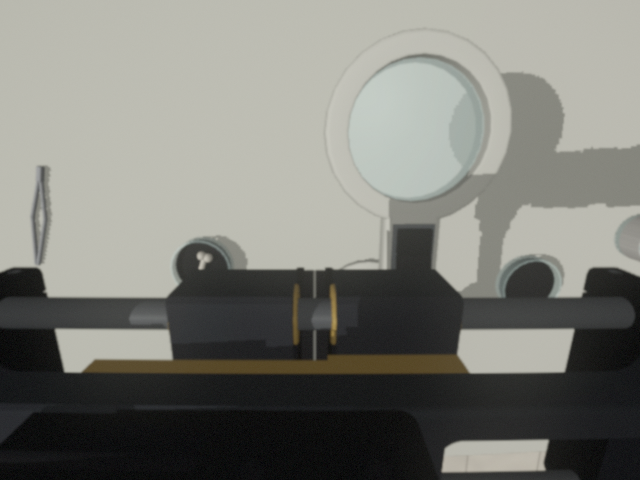

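The wrist view shows the rim centred near (418,126), the switch at x 390–438 and y from 224, and the bone dish partly hidden at (203,265).

```bash
python3 - <<'E'
from h import *
np.set_printoptions(precision=4,suppress=True)
c=cam('wrist')
print('rim',atz(c,(418,125.5),.212),'edges',atz(c,(325,130),.2),atz(c,(511,130),.2),atz(c,(418,28),.212))
print('sw far end L R',atz(c,(392,224),.219),atz(c,(438,225),.219),'bone',atz(c,(203,262),.02),atz(c,(173,265),.02),atz(c,(232,265),.02))
P=np.array([.657,.036]);L=atz(c,(418,125.5),.212)[:2];d=L-P;print(np.linalg.norm(d),np.degrees(np.arctan2(d[1],d[0])))
E
```

```text
rim [0.4182 0.044  0.212 ] edges [ 0.418  -0.0214  0.2   ] [0.4235 0.1173 0.2   ] [0.3561 0.0423 0.212 ]
sw far end L R [0.4871 0.0249 0.219 ] [0.4893 0.0589 0.219 ] bone [ 0.5763 -0.1894  0.02  ] [ 0.5788 -0.2315  0.02  ] [ 0.5824 -0.1499  0.02  ]
0.2389417848097335 178.0914881242048
```

```bash
python3 -m creep '[[20,6,0,0,0,0,0],[20,6,0,0,0,0,0],[20,6,0,0,0,0,0],[17,5,0,0,0,0,0],[0,0,0,0,0,0,0],[0,0,20,0,0,0,0],[0,0,20,0,0,0,0],[0,0,20,0,0,0,0],[0,0,8,0,0,0,0],[0,0,0,0,0,0,0]]'
python3 - <<'E'
from h import *
a=cam('scene');b=cam('side')
x=cv2.resize(a['color'][140:270,260:400],None,fx=4,fy=4,interpolation=2);y=cv2.resize(b['color'][140:270,230:400],None,fx=4,fy=4,interpolation=2)
cv2.imwrite('pics/c2.png',cv2.resize(np.hstack([x,y]),None,fx=.64,fy=.64,interpolation=3))
print(proj(a,sense()['tcp_pos']),proj(b,sense()['tcp_pos']))
E
```

```text
time_s: 5.9
tcp_pos: [0.5248, 0.0425, 0.2345]
ee_rot: [[0.047, 0.999, -0.001], [0.999, -0.047, -0.001], [-0.001, -0.001, -1.0]]
wrist_force: [-0.6, -0.2, 0.1]
gripper_width: 0.004
[334.53699214 217.37436699] [312.56453561 192.44499451]
```

View pics/c2.png

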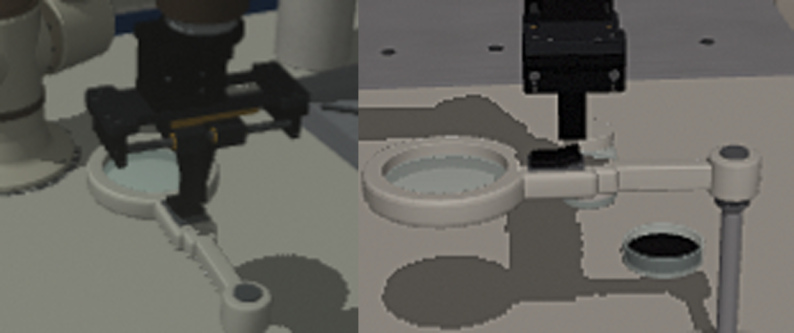

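The finger stands over the half nearer the post: finger x 558–587, switch x 529–582 in the right-hand crop. I'll press now.

```bash
python3 -m creep '[[0,0,3,0,0,0,0],[0,0,3,0,0,0,0],[0,0,2,0,0,0,0],[0,0,2,0,0,0,0],[0,0,2,0,0,0,0],[0,0,2,0,0,0,0],[0,0,1,0,0,0,0],[0,0,1,0,0,0,0],[0,0,0,0,0,0,0],[0,0,0,0,0,0,0]]'
```

```text
time_s: 7.25
tcp_pos: [0.5258, 0.0428, 0.2199]
ee_rot: [[0.046, 0.999, 0.003], [0.999, -0.046, 0.0], [0.0, 0.003, -1.0]]
wrist_force: [1.2, 0.7, 6.0]
gripper_width: 0.005
```

```bash
python3 -m creep '[[0,0,1,0,0,0,0],[0,0,1,0,0,0,0],[0,0,0,0,0,0,0],[0,0,0,0,0,0,0],[0,0,0,0,0,0,0],[0,0,0,0,0,0,0],[0,0,0,0,0,0,0],[0,0,0,0,0,0,0],[0,0,0,0,0,0,0],[0,0,0,0,0,0,0]]'
```

```text
time_s: 8.5
tcp_pos: [0.5258, 0.0427, 0.2197]
ee_rot: [[0.046, 0.999, 0.004], [0.999, -0.046, 0.0], [0.0, 0.004, -1.0]]
wrist_force: [-2.7, 0.6, 12.7]
gripper_width: 0.006
```

```bash
python3 -m creep '[[0,0,-12,0,0,0,0],[0,0,-14,0,0,0,0],[14,-2,0,0,0,0,0],[14,-3,0,0,0,0,0],[14,-3,0,0,0,0,0],[14,-2,0,0,0,0,0],[0,0,17,0,0,0,0],[0,0,17,0,0,0,0],[0,0,17,0,0,0,0],[0,0,0,0,0,0,0]]'
python3 - <<'E'
from h import *
a=cam('scene');b=cam('side')
x=cv2.resize(a['color'][140:270,260:400],None,fx=4,fy=4,interpolation=2);y=cv2.resize(b['color'][140:270,230:400],None,fx=4,fy=4,interpolation=2)
cv2.imwrite('pics/c3.png',cv2.resize(np.hstack([x,y]),None,fx=.64,fy=.64,interpolation=3))
E
```

```text
time_s: 9.75
tcp_pos: [0.5165, 0.0993, 0.1902]
ee_rot: [[0.046, 0.999, -0.003], [0.999, -0.046, -0.002], [-0.002, -0.003, -1.0]]
wrist_force: [0.2, -0.8, 0.0]
gripper_width: 0.008
```

View pics/c3.png

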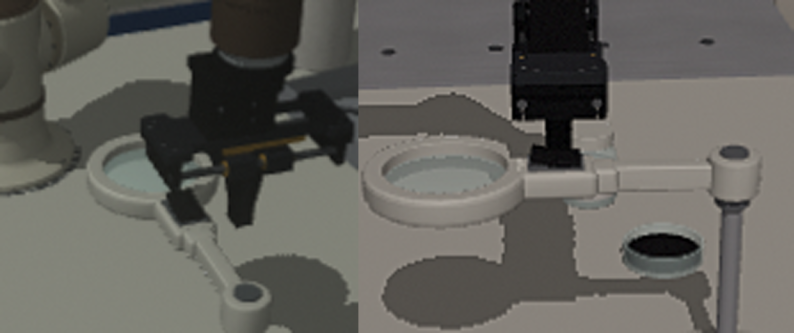

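```bash
python3 -m creep '[[-6,0,0,0,0,0,0],[-6,0,0,0,0,0,0],[-5,0,0,0,0,0,0],[-10,-2.5,0,0,0,-4,0],[-10,-2.5,0,0,0,-4,0],[-10,-2.5,0,0,0,-4,0],[-10,-2.5,0,0,0,-4,0],[-10,-2.5,0,0,0,-4,0],[-10,-2.5,0,0,0,-4,0],[0,0,0,0,0,0,0]]'
python3 - <<'E'
from h import *
np.set_printoptions(precision=4,suppress=True)
s=sense();P=np.array([.655,.036]);R=np.array(s['ee_rot'])
d=np.array(s['tcp_pos'])[:2]-P
print('tool-frame from pivot',R[:2,:2].T@d,np.degrees(np.arctan2(-R[1,1],-R[0,1])))
b=cam('side');print(find_in('side','lens')[:1],[ (r['p'],atz(b,r['xy'],.2)) for r in find_in('side','lens')[:1]])
a=cam('scene');print([ (r['p'],atz(a,r['xy'],.2)) for r in find_in('scene','lens')[:1]])
E
```

```text
time_s: 11.1
tcp_pos: [0.5095, 0.0204, 0.1917]
ee_rot: [[-0.362, 0.932, 0.0], [0.932, 0.362, 0.0], [-0.0, 0.0, -1.0]]
wrist_force: [-0.3, 0.5, 0.1]
gripper_width: 0.007
tool-frame from pivot [ 0.0381 -0.1413] -158.79006896609465
[{'xy': [269.8, 225.2], 'p': 0.89}] [(0.89, array([ 0.4354, -0.0311,  0.2   ]))]
[(0.65, array([ 0.421 , -0.0601,  0.2   ]))]
```

```bash
python3 -m creep '[[-10,-2.4,0,0,0,-4,0],[-10,-2.4,0,0,0,-4,0],[-10,-2.4,0,0,0,-4,0],[-10,-2.4,0,0,0,-4,0],[-10,-2.4,0,0,0,-4,0],[-10,-2.4,0,0,0,-4,0],[-10,-2.4,0,0,0,-4,0],[-10,-2.4,0,0,0,-4,0],[-10,-2.4,0,0,0,-4,0],[-10,-2.4,0,0,0,-4,0]]'
python3 - <<'E'
from h import *
np.set_printoptions(precision=4,suppress=True)
s=sense();P=np.array([.655,.036]);R=np.array(s['ee_rot'])
d=np.array(s['tcp_pos'])[:2]-P
print('tool-frame from pivot',R[:2,:2].T@d,np.degrees(np.arctan2(-R[1,1],-R[0,1])))
a=cam('scene');b=cam('side')
x=a['color'][180:350,190:410];y=b['color'][180:350,220:440]
cv2.imwrite('pics/c4.png',cv2.resize(np.vstack([x,y]),None,fx=1.75,fy=1.75,interpolation=2))
E
```

```text
time_s: 12.6
tcp_pos: [0.5531, -0.0695, 0.1915]
ee_rot: [[-0.878, 0.478, -0.001], [0.478, 0.878, 0.0], [0.001, -0.001, -1.0]]
wrist_force: [-2.0, 0.8, 1.6]
gripper_width: 0.001
tool-frame from pivot [ 0.0391 -0.1414] -118.54118507587323
```

View pics/c4.png

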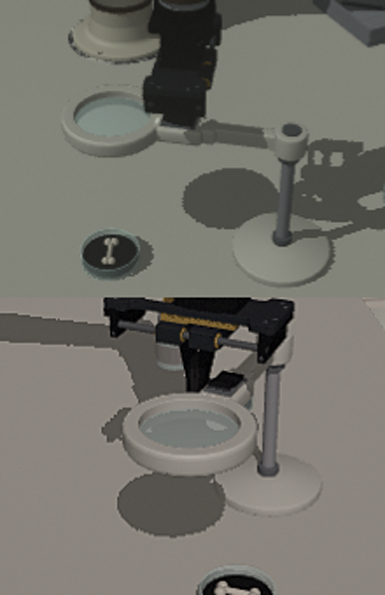

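The arm has swung about 60°: rim centred in the scene crop at (111,119), in the side crop at (190.5,433). The dish with the bone is undisturbed.

```bash
cat >> h.py <<'E'
def tri(a,b,p,q):
    (o1,d1),(o2,d2)=ray(a,p),ray(b,q)
    s=np.linalg.lstsq(np.c_[d1,-d2],o2-o1,rcond=None)[0]; x,y=o1+s[0]*d1,o2+s[1]*d2
    return (x+y)/2,np.linalg.norm(x-y)
E
python3 - <<'E'
from h import *
a=cam('scene');b=cam('side')
L,e=tri(a,b,(190+111/1.75,180+119.3/1.75),(220+190.5/1.75,180+(433-297.5)/1.75));print(L,e)
D=np.array([.586,-.193]);P=np.array([.656,.036])
an=lambda v:np.degrees(np.arctan2(v[1],v[0]))
print(an(L[:2]-P),np.linalg.norm(L[:2]-P),an(D-P))
for n in('lens','lens_center','bone_dish'):
  for c,k in((a,'scene'),(b,'side')): print(n,k,[(r['p'],r['xy'],atz(c,r['xy'],.01 if 'b' in n else .2)) for r in find_in(k,n)[:1]])
E
```

```text
[ 0.53680521 -0.16688426  0.20173032] 0.00672365929470347
-120.4342973764326 0.2353070778212583 -106.99717960209026
lens scene [(0.89, [253.5, 245.0], array([ 0.51772412, -0.16031144,  0.2       ]))]
lens side [(0.88, [326.8, 251.8], array([ 0.53656602, -0.14919066,  0.2       ]))]
lens_center scene [(0.89, [270.6, 257.2], array([ 0.57643899, -0.1371115 ,  0.2       ]))]
lens_center side [(0.68, [334.7, 251.6], array([ 0.55068399, -0.14973289,  0.2       ]))]
bone_dish scene [(0.69, [254.2, 324.6], array([ 0.5843958 , -0.18970021,  0.01      ]))]
bone_dish side [(0.64, [357.6, 351.1], array([ 0.59082092, -0.19745021,  0.01      ]))]
```

```bash
python3 -m creep '[[-8,-2,0,0,0,-3,0],[-8,-2,0,0,0,-3,0],[-8,-2,0,0,0,-3,0],[-7,-1.6,0,0,0,-3,0],[0,0,0,0,0,0,0],[0,0,0,0,0,0,0],[4,0,0,0,0,0,0],[12,0,0,0,0,0,0],[12,0,0,0,0,0,0],[0,0,0,0,0,0,0]]'
python3 - <<'E'
from h import *
a=cam('scene');b=cam('side')
x=a['color'][180:350,190:410];y=b['color'][220:390,220:440]
cv2.imwrite('pics/c5.png',cv2.resize(np.vstack([x,y]),None,fx=1.75,fy=1.75,interpolation=2))
E
```

```text
time_s: 14.35
tcp_pos: [0.5506, -0.081, 0.192]
ee_rot: [[-0.958, 0.286, 0.0], [0.286, 0.958, 0.0], [-0.0, 0.0, -1.0]]
wrist_force: [-0.0, -0.7, -0.2]
gripper_width: 0.005
```

View pics/c5.png

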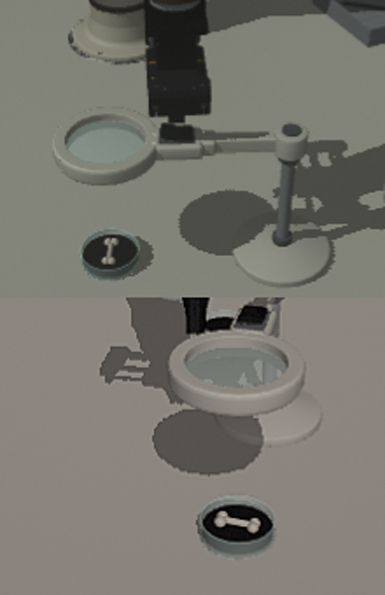

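Scene crop: rim centre (105.5,145), dish (110,254). Side crop: rim (237,372.5), dish (236.5,525).

```bash
python3 - <<'E'
from h import *
a=cam('scene');b=cam('side')
S=lambda x,y:(190+x/1.75,180+y/1.75); T=lambda x,y:(220+x/1.75,220+(y-297.5)/1.75)
L,e=tri(a,b,S(105.5,145),T(237,372.5));D,f=tri(a,b,S(110,254),T(236.5,525));print(L,e,D,f)
P=np.array([.656,.036])
an=lambda v:np.degrees(np.arctan2(v[1],v[0]))
print(an(L[:2]-P),np.linalg.norm(L[:2]-P),an(D[:2]-P),np.linalg.norm(D[:2]-P))
# silhouettes predicted
t=np.linspace(0,2*np.pi,90)
for th in(-109,-107,-105):
  u=P+.236*np.array([np.cos(np.radians(th)),np.sin(np.radians(th))])
  for c,o in((a,(190,180,0)),(b,(220,220,297.5))):
    q=np.array([(proj(c,[u[0]+.068*np.cos(k),u[1]+.068*np.sin(k),z])-o[:2])*1.75+[0,o[2]] for k in t for z in(.188,.212)]); print(th,u,q.min(0).round(),q.max(0).round())
for c,o in((a,(190,180,0)),(b,(220,220,297.5))):
    q=np.array([(proj(c,[.586+.042*np.cos(k),-.193+.042*np.sin(k),z])-o[:2])*1.75+[0,o[2]] for k in t for z in(0,.022)]); print('dish',q.min(0).round(),q.max(0).round())
E
```

```text
[ 0.58157354 -0.1870043   0.19877852] 0.004443615089749 [ 0.58629578 -0.19386802  0.01070054] 0.001143933419850886
-108.45614832529628 0.23509618120851922 -106.86918309039972 0.24020404416711316
-109 [ 0.57916592 -0.18714238] [ 49. 106.] [158. 187.]
-109 [ 0.57916592 -0.18714238] [165. 327.] [303. 417.]
-107 [ 0.58700028 -0.18968792] [ 49. 110.] [158. 192.]
-107 [ 0.58700028 -0.18968792] [173. 328.] [312. 418.]
-105 [ 0.59491871 -0.1919585 ] [ 48. 113.] [158. 196.]
-105 [ 0.59491871 -0.1919585 ] [181. 329.] [320. 419.]
dish [ 80. 227.] [141. 282.]
dish [197. 492.] [275. 557.]
```

The lens is about 8 mm from the dish centre, well inside the tolerance. I'll back clear and check the switch.

```bash
python3 -m creep '[[15,0,0,0,0,0,0],[15,0,0,0,0,0,0],[15,0,0,0,0,0,0],[15,0,0,0,0,0,0],[10,0,-20,0,0,0,0],[10,0,-20,0,0,0,0],[10,0,-20,0,0,0,0],[0,0,0,0,0,0,0],[0,0,0,0,0,0,0],[0,0,0,0,0,0,0]]'
python3 - <<'E'
from h import *
a=cam('scene');b=cam('side')
x=cv2.resize(a['color'][225:295,210:370],None,fx=4,fy=4,interpolation=2);y=cv2.resize(b['color'][180:310,290:450],None,fx=4,fy=4,interpolation=2)
cv2.imwrite('pics/c6.png',cv2.resize(np.vstack([x,y]),None,fx=.74,fy=.74,interpolation=3))
E
```

```text
time_s: 15.8
tcp_pos: [0.4651, -0.0555, 0.2505]
ee_rot: [[-0.958, 0.287, -0.002], [0.287, 0.958, -0.0], [0.002, -0.001, -1.0]]
wrist_force: [-0.4, -1.0, 0.4]
gripper_width: 0.006
```

View pics/c6.png

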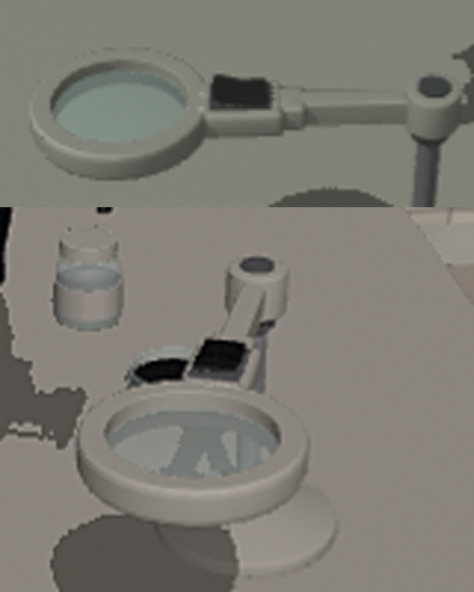

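The switch's lens end is raised (upper crop, top edge y≈75 at the lens end against 81 at the post end), so it is on. The arm is free of the robot, so I'll hand the job in.

```bash
python3 -c "
from h import *
cam('scene');cam('side')
for n in ('bone_dish','empty_dish','jar','forceps'): print(n,[find_in(k,n)[:1] for k in('scene','side')])
finish_job()"
```

```text
bone_dish [[{'xy': [255.2, 323.6], 'p': 0.76}], [{'xy': [355.3, 350.6], 'p': 0.87}]]
empty_dish [[{'xy': [421.3, 288.3], 'p': 0.96}], [{'xy': [342.8, 234.2], 'p': 0.8}]]
jar [[{'xy': [459.5, 259.1], 'p': 0.72}], [{'xy': [317.0, 206.5], 'p': 0.67}]]
forceps [[{'xy': [157.3, 326.5], 'p': 0.65}], [{'xy': [330.0, 445.1], 'p': 0.59}]]
the job is handed in; nothing more can be done
```

The magnifier is switched on and its lens stands over the dish with the bone. I handed the job in at about 16 s of the 50 s; no verdict is reported.

- **Switch:** I pressed the half nearer the post with the shut fingers until it stopped at 219.7 mm, at about 13 N. The last picture shows the lens end raised, which means on. Its angle was not measured directly.
- **Arm:** I then pushed the side of the neck steadily round by about 74° with the shut fingers. I never gripped it or touched the glass, and I backed the robot clear afterwards.
- **Lens position:** From two views, the lens centre is at (0.582, -0.187) and the dish centre at (0.586, -0.194). That is about 8 mm apart, against the 20 mm allowed. The two views disagree by about 4 mm on the lens, so the true error could be a few millimetres more or less.
- **Other things:** At the end the networks found both dishes and the forceps within about 8 pixels of where they first saw them. The jar's marker shifted about 12 pixels in the side view. I put that down to more of the jar being visible with the arm out of the way, since the robot never went near it.

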